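# Ratchet a rosette block tight in the carver's bench clamp

## Robot

A 6-joint arm with a two-finger parallel gripper is mounted at the origin on the work surface. World frame = base frame: x ahead of the robot, y to its left, z up, the work surface at z = 0. Lengths are in m, angles in rad, forces in N, time in s.
With the tool pointing down it reaches from about 0.275 to 0.875 m from the base axis. Payload 12.5 kg.
Tool frame: the origin (TCP) lies midway between the tips of the shut fingers; the grasp point (between the pads) lies 19 mm behind it (arm.grip_depth is the distance from the TCP to the grasp point, in m); z points along the fingers, y is the direction in which the jaws open and shut (so a half turn about z gives the same grasp; the last joint's range is limited). The gripper opens to 85 mm and grips with 20 to 120 N. Pads are 22 mm wide; open, the fingers measure 114 mm over their backs; the gripper's body (76 mm by 85 mm) begins 54 mm behind the grasp point. The pads swing forward as they close: fully open they stand 13 mm farther back than shut.
Start: joints at [-1.294, 0.351, 1.652, -0, 1.139, -0.085], TCP at [0.195, -0.514, 0.211] pointing down, gripper open.
Joint ranges: [-2.75, 2.75], [-0.79, 2.1], [0.01, 2.65], [-1.57, 4.71], [0.07, 3.14], [-2.87, 2.87]. Speed limits (rad/s): [2.22, 2.22, 2.79, 3.14, 3.14, 3.14].

## Interface

Orientations are given as a unit quaternion [w, x, y, z].
In Python, from bench import arm gives the robot as it stands. The module is installed in compiled form; this text tells all that it offers.
- The arm moves only by the tool send_rows, never from a script. Its argument "series" is one flat list of numbers, 7 for each row, row after row: the turn, a rotation vector about the tool's x, y, z in rad, then the shift along the tool's x, y, z in mm, then the finger opening in mm, from 0 to 85.4. A call has exactly 8 rows; each row shifts and turns the commanded pose from where the row before left it, along the tool's axes as they then stand; what a row does not reach is not made up. A row lasts 1/8 s, in which the tool goes at most 62.5 mm and 10.7 degrees, less where a joint would pass 70% of its speed; a pose out of reach is approached as far as the arm can. A call with a gripper value outside its range is refused whole. The fingers move at their own pace and stop on an object; "newtons" is the grip in N (left out, the last holds). Time passes only in rows, so rows that do not move let the fingers close, or fill a call up. It gives the time, the measured TCP pose, the force and the opening at its end, in the units of the state.
- arm.sense(): the state, without advancing time (a new reading comes with each control period).
- arm.capture(name): name is "scene" or "top"; returns a dict with "img" (384x512x3 uint8, red, green, blue), "intrinsics" (3x3 intrinsics, pixels), "dist" ([k1, k2, p1, p2, k3] as OpenCV has them; the pictures are not rectified), "extrinsics" (4x4, takes a point from camera to world coordinates). Camera axes: x right, y down, z forward; pixel columns grow to the right and rows downward; lengths in m; the calibration is good to about 2 mm. A picture is of the moment at which its call begins. There is no depth.
- arm.hand_in(): hands the job in, once; it reports no verdict.
Trained networks look in a picture, given as the dict that the camera call returned (one of the last four; its "shot" number tells which), for a name from the list of things; names that differ only in an ending like _2 or _b are one class to them, and where a whole thing is asked for, a point or a joint stands for the part that bears it (a point fixed in the world has none). Each returns a list of dicts, best first, with "confidence" (0 to 1); they miss things now and then, are a little off and sometimes report something else, mostly with a low value. They report only what shows in the picture. A call takes as long as a camera call. They do not tell look-alikes from the thing itself.
- arm.boxes_of(target, picture): "position" ([x, y, z] in m, in world coordinates, good to about 4 mm: the middle of the surface that is visible of it).
- arm.mark_of(target, picture): "position" ([x, y, z] in m, in world coordinates, good to about 4 mm: a listed point, or the origin of a listed thing).
The state is a dict: "time": time; "joint_pos": joint angles; "qvel": joint speeds; "joint_efforts": joint torques, N m; "tool_pos": TCP position; "tool_rot": TCP orientation; "ft_force": force on the tool from outside, world axes, zero at the start; "torque": the same for the moment, N m; "gripper_width": finger opening in m.
Only numpy, scipy, OpenCV 4.12 (cv2) and the standard library are available. Lean on these libraries where they do the work, as an engineer would, in place of code of your own. Each camera call takes 0.05 s, during which the arm holds its last target. There are 200 camera calls.

## Task

Lay the pale pine rosette block on the bed of the green bench clamp, centred and square between the jaw's shoe and the spring-backed fence, and let go of it. Then work the red ratchet lever to and fro by its wooden handle, a notch per swing, until the jaw has carried the block up to the fence (the lever then begins to resist) and has squeezed it about two notches beyond that: less is loose, and more crushes the carving. Leave the lever swung back to its rest stop on the robot's side, and leave the other things on the bench where they lie.

Things in the scene. Friction and masses are not known exactly. Their poses are not given: they have to be found in the camera images.
- block_mid (a point): Centre of the loose block to be clamped: pale pine, 46 mm (its x) by 64 mm (its y) by 44 mm high, 0.10 to 0.18 kg, lying on the bench, turned at random, with a carved rosette standing 8 mm proud on top. The clamp squeezes its 64 mm length (either end first); a gripper takes its 46 mm width.
- block: The same pine block; origin at the centre of its underside.
- clamp: Green bench clamp bolted down, turned up to 0.2 rad. Origin at bench height on the vertical axis of its ratchet wheel; z up, +y from wheel to bed and fence. Base plate x -65 to 65, y -80 to 255 mm, its top (the bed) 20 mm high. Grey housing y -60 to 55 mm, 51 mm high, carries the wheel. A notch moves the shoe 6.3 mm to +y. The jaw cannot be opened again.
- bed (a point): Put-down point on the bed's surface, in the clamp's frame x 0, y 126, z 20 mm, axes as the clamp's: the middle of the block's underside goes here, 64 mm along y; it must be within 4 mm in y to clear shoe and fence. Shoe: 56 mm wide, 22 to 62 mm high, face at y 90 at first. The fence, 68 mm high, has a brown plate in front on springs, its face anywhere from y 162 to 183 mm: see or feel.
- axle (a point): Ratchet wheel's axis, at the wheel's top face, 68 mm above the bench; axes as the clamp's. Wheel 92 mm across, 12 teeth, 0.524 rad a notch. The fence's plate gives, 4 N per mm: once the block meets it, each notch adds 24 N of squeeze while the block moves on. About two notches beyond the touch (48 to 75 N) are right; below 40 N is loose, over 80 N too tight, 90 N crushes.
- handle (a point): Middle of the lever's upright wooden handle: a cylinder 24 mm across, 80 to 132 mm above the bench, this point 108 mm up, 120 mm from the wheel's axis. At lever value q it is in the clamp's frame at x = -120 sin(0.425 - q), y = -120 cos(0.425 - q) mm. The red lever under it is 22 mm wide, its top 79 mm up; around the handle above that is free space.
- lever (a joint): Lever angle: 0 rest stop (robot's side) to 0.85 rad far stop, growing as the handle goes away. Stays where left. Idles 0.2 rad, then takes the wheel; past 0.75 one notch is gained and kept; back under 0.1 for the next. Push: 1 to 2 N unloaded; with the block on the fence it grows 2.2 N a notch, most at the swing's end: there 6 to 9 N moving, or held still 4 to 6 N above unloaded = 2 to 3 notches.
- walnut: Bystander: a finished dark walnut block of the same size and shape as the pine one; origin at its underside.
- gouge_a: Bystander: carving gouge, 250 mm long, medium brown handle; lies on the bench.
- gouge_b: Bystander: carving gouge, 270 mm long, dark handle; lies on the bench.
- mallet: Bystander: round wooden mallet, 280 mm long, head 76 mm across.
- brush: Bystander: bench brush with red bristles, 200 by 50 mm, 56 mm high.
- glass: Bystander: drinking glass, 66 mm across, 100 mm high.
- marker: Bystander: blue marking pen, 150 mm long.
Things that resemble listed ones, but are neither listed nor needed, are in the scene too. There is more than one size of the block; the job needs the middle-sized.

How it is judged:
By the outcome, as a careful person would: the job done as asked, in the order asked, and still so for the second after the job is handed in, with the robot touching nothing.
It also fails if it takes over 72 s, if anything falls off the work surface, if the arm or the gripper's body presses on something with over 40 N, if the wrist force passes 120 N, or if a joint passes its speed limit or range.

## Working session

There is one attempt and no reset: what is moved stays moved. The work goes in short steps, Python scripts to look and compute and a tool call to move; the robot and the scene stay as the last step left them, time stands still between calls to the robot, and variables do not carry over. Pictures are saved under pics/ and viewed, about 8 in all and at most 12, crops included, and the job is handed in when it is done.

Besides the shell and the picture viewer there is one more tool, called after "Emit:" by a JSON object that holds its "method" and its "body", one argument or row to a line. send_rows: Moves the arm, as the interface text tells. Its arguments: {"type":"object","properties":{"series":{"type":"array","items":{"type":"number"}},"newtons":{"type":"number"}},"required":["series"]}

```bash
mkdir -p pics; cat > h.py <<'E'
import numpy as np, cv2
from bench import arm
def save(p,name,crop=None,scale=1):
    im=p["img"][:,:,::-1]
    if crop: im=im[crop[1]:crop[3],crop[0]:crop[2]]
    if scale!=1: im=cv2.resize(im,None,fx=scale,fy=scale,interpolation=cv2.INTER_CUBIC)
    cv2.imwrite("pics/"+name,im)
def px2w(p,uv,z):
    uv=np.array(uv,float).reshape(-1,1,2)
    n=cv2.undistortPoints(uv,np.array(p["intrinsics"]),np.array(p["dist"])).reshape(-1,2)
    E=np.array(p["extrinsics"]); d=np.c_[n,np.ones(len(n))]@E[:3,:3].T; o=E[:3,3]
    return o+d*((z-o[2])/d[:,2])[:,None]
def w2px(p,X):
    E=np.linalg.inv(np.array(p["extrinsics"]))
    return cv2.projectPoints(np.array(X,float).reshape(-1,3),cv2.Rodrigues(E[:3,:3])[0],E[:3,3],np.array(p["intrinsics"]),np.array(p["dist"]))[0].reshape(-1,2)
E
python3 - <<'E'
from h import *
np.set_printoptions(precision=4,suppress=True)
for n in ("top","scene"):
    p=arm.capture(n); save(p,n+"0.png",scale=1.5)
    print(n,np.array(p["extrinsics"])[:3,3])
    for t in ("block_mid","walnut","clamp","bed","axle","handle","glass","mallet"):
        print(t,[(np.round(d["position"],4).tolist(),round(d["confidence"],2)) for d in arm.mark_of(t,p)][:4])
s=arm.sense();print(s["tool_pos"],s["tool_rot"],s["ft_force"],s["time"])
E
```

```text
top [0.3438 0.0762 1.4766]
block_mid [([0.3669, 0.1385, 0.0318], 0.63), ([0.395, -0.107, 0.0111], 0.59), ([0.5838, -0.0549, -0.0008], 0.56), ([0.4309, 0.0165, 0.0237], 0.54)]
walnut [([0.4969, 0.3368, 0.0015], 0.92)]
clamp [([0.5837, -0.0536, -0.0005], 0.83)]
bed [([0.5755, 0.0704, 0.0204], 0.57)]
axle [([0.5878, -0.0569, 0.0664], 0.77)]
handle [([0.5844, -0.1775, 0.1093], 0.59)]
glass [([0.5137, 0.5317, -0.0008], 0.67), ([0.5886, -0.0598, 0.0693], 0.43)]
mallet [([0.4293, 0.015, 0.0029], 0.71), ([0.4299, 0.0148, 0.0218], 0.69), ([0.7052, -0.3562, 0.0001], 0.67)]
scene [ 1.2836 -0.3155  1.135 ]
block_mid [([0.3712, 0.1395, 0.0253], 0.78), ([0.4246, 0.0165, 0.0264], 0.74), ([0.3967, -0.1026, 0.0108], 0.74)]
walnut [([0.4997, 0.3376, -0.0005], 0.59), ([0.5813, -0.0561, 0.0663], 0.28)]
clamp [([0.5842, -0.0544, 0.0002], 0.68)]
bed [([0.57, 0.0671, 0.0194], 0.78)]
axle [([0.5819, -0.055, 0.0682], 0.94)]
handle [([0.5478, -0.4388, -0.0034], 0.71), ([0.5849, -0.1739, 0.1075], 0.6)]
glass [([0.509, 0.5299, -0.0002], 0.81)]
mallet [([0.705, -0.3537, -0.003], 0.81), ([0.5717, 0.0656, 0.0221], 0.43)]
[ 0.1947 -0.5143  0.2111] [-0.      0.9837  0.1799 -0.    ] [ 0.1366 -0.1883  0.7857] 0.9
```

View pics/top0.png

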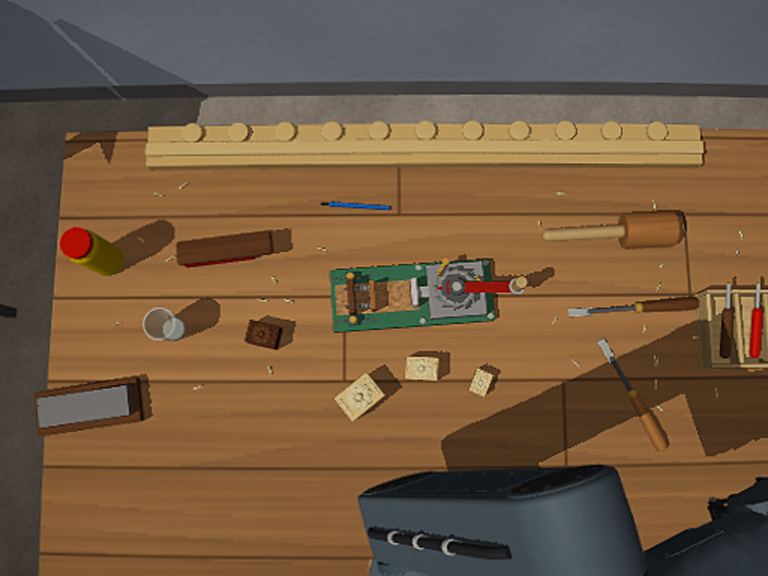

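View pics/scene0.png

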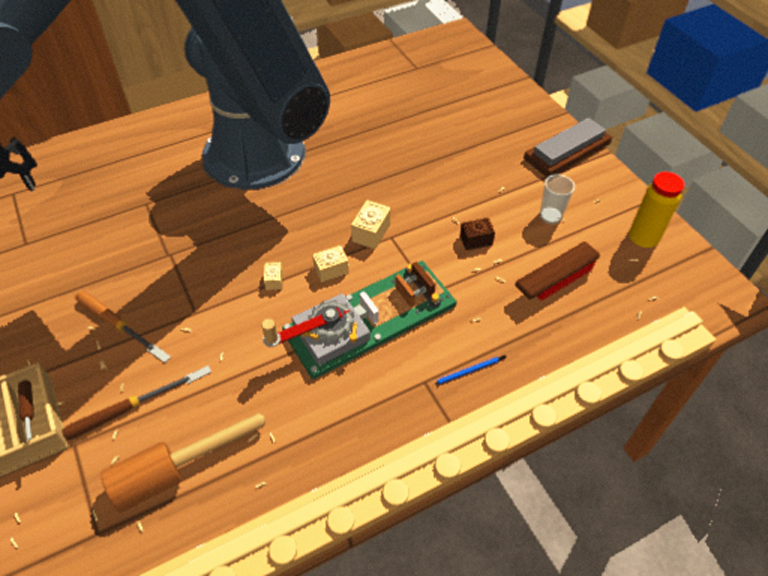

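View crop.

```bash
python3 - <<'E'
from h import *
p=arm.capture("top"); save(p,"crop1.png",(200,160,360,280),5)
E
```

```text
(no output)
```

View pics/crop1.png

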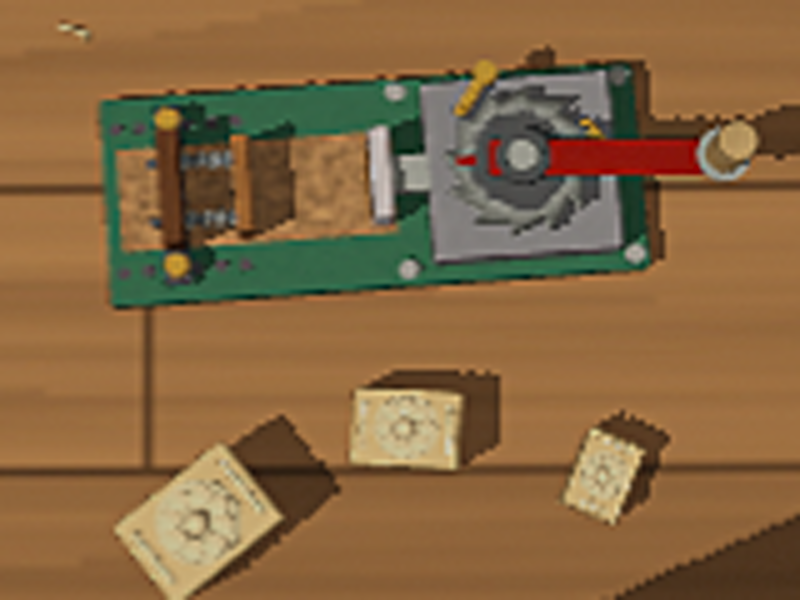

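```bash
python3 - <<'E'
from h import *
from scipy.optimize import least_squares
np.set_printoptions(precision=4,suppress=True)
p=arm.capture("top")
c=lambda l:np.array(l,float)/5+[200,160]-0.4
base=px2w(p,c([(101,102),(113,307),(650,270),(632,62)]),.02)[:,:2]
loc=np.array([(.065,.255),(-.065,.255),(-.065,-.08),(.065,-.08)])
R=lambda t:np.array([[np.cos(t),-np.sin(t)],[np.sin(t),np.cos(t)]])
r=least_squares(lambda v:(loc@R(v[2]).T+v[:2]-base).ravel(),[.58,-.05,.09])
print("clamp",r.x,"res",r.fun*1e3)
o,t=r.x[:2],r.x[2]
inv=lambda X:(X[:,:2]-o)@R(t)
print("axle",inv(px2w(p,c([(523,154)]),.075)))
print("shoe",inv(px2w(p,c([(368,128),(378,222)]),.062)))
print("plate",inv(px2w(p,c([(252,136),(252,234),(233,136)]),.062)))
h=inv(px2w(p,c([(738,140)]),.132));print("handle",h,"q",.425-np.arctan2(-h[0,0],-h[0,1]))
print("bed w",R(t)@[0,.126]+o)
b=px2w(p,c([(355,388),(463,394),(457,470),(349,464)]),.044)[:,:2]
print("block",b,b.mean(0),np.linalg.norm(b-np.roll(b,1,0),axis=1))
e=(b[1]-b[0]+b[2]-b[3]); print("long axis ang",np.arctan2(-e[1],-e[0]))
E
```

```text
clamp [ 0.5831 -0.0557  0.0672] res [ 0.6877  1.4899 -0.6042  1.2802  0.6549 -1.9722 -0.7384 -0.7979]
axle [[ 0.0033 -0.0002]]
shoe [[ 0.0281  0.0905]
 [-0.0295  0.0889]]
plate [[ 0.0283  0.1607]
 [-0.0313  0.1648]
 [ 0.0291  0.1722]]
handle [[-0.0069 -0.1185]] q 0.36672385793747586
bed w [0.5746 0.07  ]
block [[ 0.4495  0.0452]
 [ 0.4456 -0.0197]
 [ 0.4001 -0.0155]
 [ 0.404   0.0492]] [0.4248 0.0148] [0.0457 0.065  0.0457 0.0647]
long axis ang 1.5098300961778202
```

```bash
cat >> h.py <<'E'
from scipy.spatial.transform import Rotation as Ro
CL=np.array([.5831,-.0557]); TH=.0672
def cw(x,y): # clamp frame (m) -> world xy
    return CL+np.array([[np.cos(TH),-np.sin(TH)],[np.sin(TH),np.cos(TH)]])@[x,y]
def pose():
    s=arm.sense(); w,x,y,z=s["tool_rot"]; return np.array(s["tool_pos"]),Ro.from_quat([x,y,z,w]).as_matrix(),s
def plan(p,yaw,n,p0=None,yaw0=None):
    """rows from pose to p (m), tool x at world angle yaw, tool down; turn is about tool z"""
    P,R,s=pose(); P=P if p0 is None else np.array(p0)
    y0=np.arctan2(R[1,0],R[0,0]) if yaw0 is None else yaw0
    d=(np.array(p)-P)*1000/n; dy=(yaw-y0+np.pi)%(2*np.pi)-np.pi
    print("from",P.round(4),"yaw",round(y0,4),"turn/row",round(-dy/n,4))
    for i in range(n):
        a=y0+dy*(i+.5)/n; c,q=np.cos(a),np.sin(a)
        print([0,0,round(-dy/n,3),round(c*d[0]+q*d[1],1),round(q*d[0]-c*d[1],1),round(-d[2],1)])
E
python3 - <<'E'
from h import *
plan([.4248,.0148,.13],1.51,10)
P,R,s=pose();print(R.round(4),cw(0,.126))
E
```

```text
from [ 0.1947 -0.5144  0.2111] yaw 0.3618 turn/row -0.1148
[0, 0, np.float64(-0.115), np.float64(42.6), np.float64(-39.0), np.float64(8.1)]
[0, 0, np.float64(-0.115), np.float64(46.7), np.float64(-33.8), np.float64(8.1)]
[0, 0, np.float64(-0.115), np.float64(50.3), np.float64(-28.3), np.float64(8.1)]
[0, 0, np.float64(-0.115), np.float64(53.2), np.float64(-22.3), np.float64(8.1)]
[0, 0, np.float64(-0.115), np.float64(55.4), np.float64(-16.1), np.float64(8.1)]
[0, 0, np.float64(-0.115), np.float64(56.9), np.float64(-9.6), np.float64(8.1)]
[0, 0, np.float64(-0.115), np.float64(57.6), np.float64(-3.0), np.float64(8.1)]
[0, 0, np.float64(-0.115), np.float64(57.6), np.float64(3.6), np.float64(8.1)]
[0, 0, np.float64(-0.115), np.float64(56.8), np.float64(10.2), np.float64(8.1)]
[0, 0, np.float64(-0.115), np.float64(55.3), np.float64(16.6), np.float64(8.1)]
[[ 0.9353  0.354  -0.    ]
 [ 0.354  -0.9353  0.    ]
 [-0.     -0.     -1.    ]] [0.57463917 0.07001561]
```

Emit:
{"method": "send_rows", "body": {
  "series": [0, 0, -0.115, 43, -39, 8, 85, 0, 0, -0.115, 47, -34, 8, 85, 0, 0, -0.115, 50, -28, 8, 85, 0, 0, -0.115, 53, -22, 8, 85, 0, 0, -0.115, 55, -16, 8, 85, 0, 0, -0.115, 57, -10, 8, 85, 0, 0, -0.115, 57, -3, 8, 85, 0, 0, -0.115, 57, 4, 8, 85]
}}

```text
time: 2.0
tool_pos: [0.4031, -0.1021, 0.1472]
tool_rot: [0.0, 0.8, 0.599, 0.0]
ft_force: [0.2, -0.6, -0.3]
gripper_width: 0.0849
```

```bash
python3 - <<'E'
from h import *
plan([.4248,.0148,.11],1.51,4)
E
```

```text
from [ 0.4031 -0.1021  0.1472] yaw 1.2855 turn/row -0.0561
[0, 0, np.float64(-0.056), np.float64(29.6), np.float64(-2.2), np.float64(9.3)]
[0, 0, np.float64(-0.056), np.float64(29.7), np.float64(-0.5), np.float64(9.3)]
[0, 0, np.float64(-0.056), np.float64(29.7), np.float64(1.1), np.float64(9.3)]
[0, 0, np.float64(-0.056), np.float64(29.6), np.float64(2.8), np.float64(9.3)]
```

Emit:
{"method": "send_rows", "body": {
  "series": [0, 0, -0.056, 29.6, -2.2, 9.3, 85, 0, 0, -0.056, 29.7, -0.5, 9.3, 85, 0, 0, -0.056, 29.7, 1.1, 9.3, 85, 0, 0, -0.056, 29.6, 2.8, 9.3, 85, 0, 0, 0, 0, 0, 15, 85, 0, 0, 0, 0, 0, 15, 85, 0, 0, 0, 0, 0, 0, 85, 0, 0, 0, 0, 0, 0, 85]
}}

```text
time: 3.0
tool_pos: [0.428, 0.0122, 0.0804]
tool_rot: [0.0, 0.73, 0.684, 0.0]
ft_force: [-0.2, -0.2, -0.4]
gripper_width: 0.0849
```

```bash
python3 - <<'E'
from h import *
plan([.4248,.0148,.006],1.51,4)
p=arm.capture("scene"); save(p,"s1.png",(150,110,330,245),4)
E
```

```text
from [0.428  0.0122 0.0804] yaw 1.5057 turn/row -0.0011
[0, 0, np.float64(-0.001), np.float64(0.6), np.float64(-0.8), np.float64(18.6)]
[0, 0, np.float64(-0.001), np.float64(0.6), np.float64(-0.8), np.float64(18.6)]
[0, 0, np.float64(-0.001), np.float64(0.6), np.float64(-0.8), np.float64(18.6)]
[0, 0, np.float64(-0.001), np.float64(0.6), np.float64(-0.8), np.float64(18.6)]
```

View pics/s1.png

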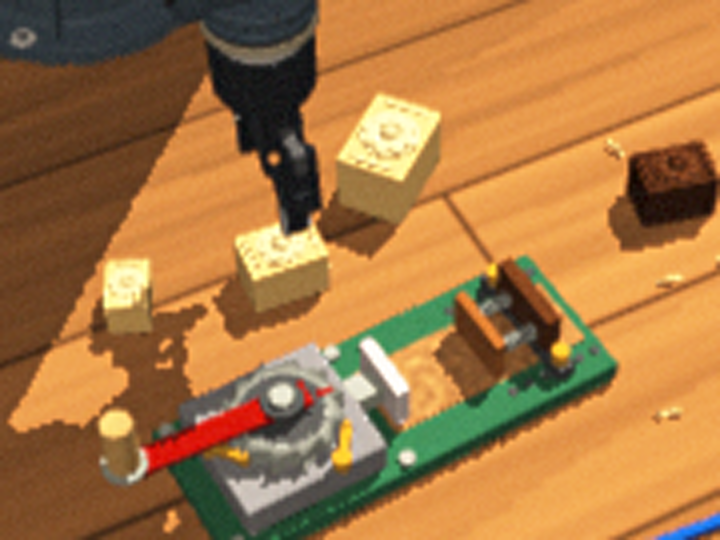

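The picture shows the gripper over the middle block at about (285,260). The near finger is at (298,215) and the path down is clear.

Emit:
{"method": "send_rows", "body": {
  "series": [0, 0, -0.001, 0.6, -0.8, 18.6, 85, 0, 0, -0.001, 0.6, -0.8, 18.6, 85, 0, 0, -0.001, 0.6, -0.8, 18.6, 85, 0, 0, -0.001, 0.6, -0.8, 18.6, 85, 0, 0, 0, 0, 0, 0, 85, 0, 0, 0, 0, 0, 0, 30, 0, 0, 0, 0, 0, 0, 30, 0, 0, 0, 0, 0, 0, 30],
  "newtons": 40
}}

```text
time: 4.05
tool_pos: [0.4253, 0.0149, 0.0064]
tool_rot: [0.001, 0.728, 0.685, 0.0]
ft_force: [-1.8, 0.6, 8.8]
gripper_width: 0.0452
```

Emit:
{"method": "send_rows", "body": {
  "series": [0, 0, 0, 0, 0, 0, 30, 0, 0, 0, 0, 0, 0, 30, 0, 0, 0, 0, 0, 0, 30, 0, 0, 0, 0, 0, 0, 30, 0, 0, 0, 0, 0, 0, 30, 0, 0, 0, 0, 0, -10, 30, 0, 0, 0, 0, 0, -25, 30, 0, 0, 0, 0, 0, 0, 30]
}}

```text
time: 5.05
tool_pos: [0.4257, 0.0149, 0.042]
tool_rot: [0.001, 0.728, 0.685, 0.001]
ft_force: [0.5, 0.5, -1.6]
gripper_width: 0.045
```

```bash
python3 - <<'E'
from h import *
x,y=cw(0,.126); plan([x,y,.11],1.638,5,p0=[.4257,.0149,.11])
E
```

```text
from [0.4257 0.0149 0.11  ] yaw 1.5098 turn/row -0.0256
[0, 0, np.float64(-0.026), np.float64(12.4), np.float64(29.2), np.float64(-0.0)]
[0, 0, np.float64(-0.026), np.float64(11.7), np.float64(29.5), np.float64(-0.0)]
[0, 0, np.float64(-0.026), np.float64(10.9), np.float64(29.8), np.float64(-0.0)]
[0, 0, np.float64(-0.026), np.float64(10.2), np.float64(30.1), np.float64(-0.0)]
[0, 0, np.float64(-0.026), np.float64(9.4), np.float64(30.3), np.float64(-0.0)]
```

Emit:
{"method": "send_rows", "body": {
  "series": [0, 0, 0, 0, 0, -34, 30, 0, 0, 0, 0, 0, -34, 30, 0, 0, -0.026, 12.4, 29.2, 0, 30, 0, 0, -0.026, 11.7, 29.5, 0, 30, 0, 0, -0.026, 10.9, 29.8, 0, 30, 0, 0, -0.026, 10.2, 30.1, 0, 30, 0, 0, -0.025, 9.4, 30.3, 0, 30, 0, 0, 0, 0, 0, 0, 30]
}}

```text
time: 6.05
tool_pos: [0.5751, 0.0687, 0.1075]
tool_rot: [-0.0, 0.682, 0.731, -0.0]
ft_force: [-1.0, -0.5, -2.0]
gripper_width: 0.0448
```

```bash
python3 - <<'E'
from h import *
x,y=cw(0,.126); plan([x,y,.11],1.638,1)
p=arm.capture("scene"); save(p,"s2.png",(190,110,330,215),5)
P,R,s=pose(); print(P)
# predicted block outline if centred on TCP
a=1.638; ux=np.array([np.sin(a),-np.cos(a),0]); uy=np.array([np.cos(a),np.sin(a),0])
for zb in (P[2]-.006,P[2]+.038):
    c=np.array([P[0],P[1],zb]); 
    print(((w2px(p,[c+i*.023*ux+j*.032*uy for i,j in((1,1),(1,-1),(-1,-1),(-1,1))])-[190,110])*5).round(0).tolist())
E
```

```text
from [0.5751 0.0687 0.1075] yaw 1.6396 turn/row 0.0016
[0, 0, np.float64(0.002), np.float64(1.3), np.float64(-0.4), np.float64(-2.5)]
[0.57388096 0.06837917 0.10739448]
[[403.0, 385.0], [308.0, 431.0], [267.0, 377.0], [361.0, 333.0]]
[[405.0, 338.0], [308.0, 384.0], [266.0, 329.0], [362.0, 284.0]]
```

View pics/s2.png

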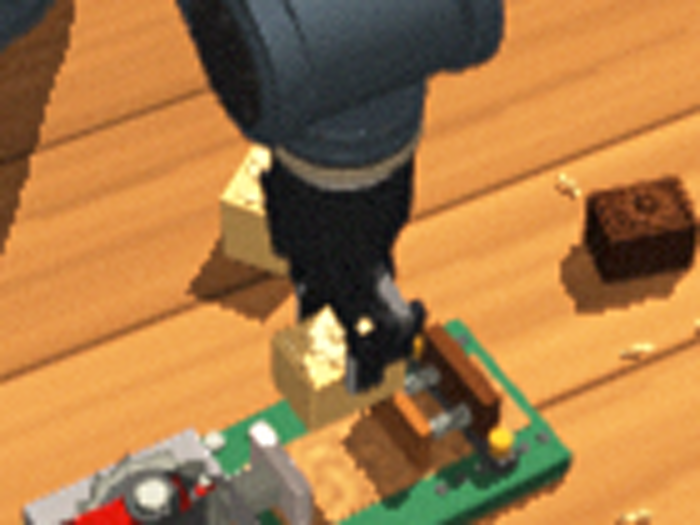

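The held block lines up with its predicted outline: the bottom corner is at (310,430) against a predicted (308,431). Lowering it now.

Emit:
{"method": "send_rows", "body": {
  "series": [0, 0, 0, 1.2, 0, 25, 30, 0, 0, 0, 0, 0, 25, 30, 0, 0, 0, 0, 0, 15, 30, 0, 0, 0, 0, 0, 10, 30, 0, 0, 0, 0, 0, 3, 30, 0, 0, 0, 0, 0, 0, 30, 0, 0, 0, 0, 0, 0, 30, 0, 0, 0, 0, 0, 0, 30]
}}

```text
time: 7.1
tool_pos: [0.5743, 0.0694, 0.0309]
tool_rot: [0.0, 0.683, 0.731, 0.0]
ft_force: [-0.6, -0.1, -1.8]
gripper_width: 0.045
```

```bash
python3 - <<'E'
from h import *
x,y=cw(0,.126); plan([x,y,.026],1.638,1)
print(pose()[2]["ft_force"])
E
```

```text
from [0.5743 0.0694 0.0309] yaw 1.6388 turn/row 0.0008
[0, 0, np.float64(0.001), np.float64(0.6), np.float64(0.4), np.float64(4.9)]
[-0.58922471 -0.06006945 -1.79874161]
```

Emit:
{"method": "send_rows", "body": {
  "series": [0, 0, 0, 0.6, 0.3, 2, 30, 0, 0, 0, 0, 0, 1.5, 30, 0, 0, 0, 0, 0, 1, 30, 0, 0, 0, 0, 0, 0, 30, 0, 0, 0, 0, 0, 0, 30, 0, 0, 0, 0, 0, 0, 30, 0, 0, 0, 0, 0, 0, 30, 0, 0, 0, 0, 0, 0, 30]
}}

```text
time: 8.1
tool_pos: [0.5743, 0.0701, 0.0265]
tool_rot: [-0.0, 0.683, 0.731, -0.0]
ft_force: [-3.6, 0.1, 6.1]
gripper_width: 0.0451
```

Emit:
{"method": "send_rows", "body": {
  "series": [0, 0, 0, 0, 0, 0, 75, 0, 0, 0, 0, 0, 0, 75, 0, 0, 0, 0, 0, 0, 75, 0, 0, 0, 0, 0, -10, 75, 0, 0, 0, 0, 0, -40, 75, 0, 0, 0, 0, 0, -60, 75, 0, 0, 0, 0, 0, -60, 75, 0, 0, 0, 0, 0, 0, 75]
}}

```text
time: 9.1
tool_pos: [0.5765, 0.0702, 0.2015]
tool_rot: [0.003, 0.683, 0.731, 0.003]
ft_force: [0.7, -0.3, 0.0]
gripper_width: 0.075
```

```bash
python3 - <<'E'
from h import *
# handle at q, target approach
q=.367
for q in (0,.367,.85):
    print(q,cw(-.12*np.sin(.425-q),-.12*np.cos(.425-q)))
x,y=cw(-.12*np.sin(.425-.367),-.12*np.cos(.425-.367)); plan([x,y,.21],1.638,5)
P,R,s=pose();print(s["joint_pos"])
E
```

```text
0 [ 0.54107427 -0.16810035]
0.367 [ 0.58420398 -0.17569492]
0.85 [ 0.63980791 -0.16145544]
from [0.5765 0.0702 0.2015] yaw 1.6389 turn/row 0.0002
[0, 0, np.float64(0.0), np.float64(-49.2), np.float64(-1.8), np.float64(-1.7)]
[0, 0, np.float64(0.0), np.float64(-49.2), np.float64(-1.8), np.float64(-1.7)]
[0, 0, np.float64(0.0), np.float64(-49.2), np.float64(-1.8), np.float64(-1.7)]
[0, 0, np.float64(0.0), np.float64(-49.2), np.float64(-1.8), np.float64(-1.7)]
[0, 0, np.float64(0.0), np.float64(-49.2), np.float64(-1.8), np.float64(-1.7)]
[ 4.09328161e-02  4.11524152e-01  1.58731519e+00  3.67643237e-05
  1.13363131e+00 -2.71412167e-02]
```

```bash
python3 - <<'E'
from h import *
x,y=cw(-.12*np.sin(.425-.367),-.12*np.cos(.425-.367)); plan([x,y,.17],1.580,6)
E
```

```text
from [0.5765 0.0702 0.2015] yaw 1.6389 turn/row 0.0098
[0, 0, np.float64(0.01), np.float64(-41.0), np.float64(-1.3), np.float64(5.2)]
[0, 0, np.float64(0.01), np.float64(-41.0), np.float64(-0.9), np.float64(5.2)]
[0, 0, np.float64(0.01), np.float64(-41.0), np.float64(-0.5), np.float64(5.2)]
[0, 0, np.float64(0.01), np.float64(-41.0), np.float64(-0.1), np.float64(5.2)]
[0, 0, np.float64(0.01), np.float64(-41.0), np.float64(0.3), np.float64(5.2)]
[0, 0, np.float64(0.01), np.float64(-41.0), np.float64(0.7), np.float64(5.2)]
```

Emit:
{"method": "send_rows", "body": {
  "series": [0, 0, 0.01, -41, -1.3, 5, 50, 0, 0, 0.01, -41, -0.9, 5, 50, 0, 0, 0.01, -41, -0.5, 5, 50, 0, 0, 0.01, -41, 0, 5, 50, 0, 0, 0.01, -41, 0.3, 5, 50, 0, 0, 0.01, -41, 0.7, 5, 50, 0, 0, 0, 0, 0, 0, 50, 0, 0, 0, 0, 0, 0, 50]
}}

```text
time: 10.1
tool_pos: [0.5829, -0.1753, 0.1657]
tool_rot: [-0.0, 0.704, 0.71, -0.0]
ft_force: [-1.2, -0.1, 0.6]
gripper_width: 0.0503
```

```bash
python3 - <<'E'
from h import *
x,y=cw(-.12*np.sin(.425-.367),-.12*np.cos(.425-.367)); plan([x,y,.093],1.580,1)
p=arm.capture("scene"); save(p,"s3.png",(170,150,310,255),5)
P,R,s=pose();print(s["ft_force"],s["gripper_width"])
print(((w2px(p,[*cw(-.12*np.sin(.425-.367),-.12*np.cos(.425-.367)),.132])-[170,150])*5).round())
c=[cw(i*.023,.126+j*.032).tolist()+[.064] for i,j in((1,1),(1,-1),(-1,-1),(-1,1))]
print(((w2px(p,c)-[170,150])*5).round().tolist())
E
```

```text
from [ 0.5829 -0.1753  0.1657] yaw 1.5787 turn/row -0.0013
[0, 0, np.float64(-0.001), np.float64(-0.4), np.float64(1.3), np.float64(72.7)]
[-0.80081369 -0.0297519   0.29699754] 0.05006123338842247
[[ 40. 324.]]
[[503.0, 224.0], [411.0, 269.0], [371.0, 215.0], [462.0, 172.0]]
```

View pics/s3.png

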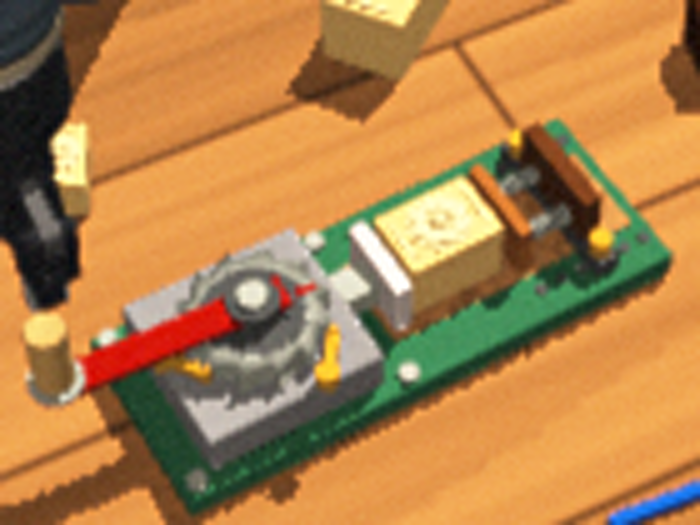

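The block sits square between the shoe and the fence plate: its top corners are seen at (503,227), (371,222) and (458,177), against predicted (503,224), (371,215) and (462,172). The handle top is at (44,325), close to the predicted (40,324).

Emit:
{"method": "send_rows", "body": {
  "series": [0, 0, 0, 0, 1.3, 20, 50, 0, 0, 0, 0, 0, 20, 50, 0, 0, 0, 0, 0, 20, 50, 0, 0, 0, 0, 0, 13, 50, 0, 0, 0, 0, 0, 0, 50, 0, 0, 0, 0, 0, 0, 28, 0, 0, 0, 0, 0, 0, 28, 0, 0, 0, 0, 0, 0, 28],
  "newtons": 20
}}

```text
time: 11.15
tool_pos: [0.5847, -0.1759, 0.0935]
tool_rot: [0.0, 0.704, 0.71, 0.0]
ft_force: [-0.9, 0.7, 0.5]
gripper_width: 0.0279
```

Emit:
{"method": "send_rows", "body": {
  "series": [0, 0, 0.06, 0.2, -7.2, 0, 28, 0, 0, 0.06, 0.2, -7.2, 0, 28, 0, 0, 0.06, 0.2, -7.2, 0, 28, 0, 0, 0.06, 0.2, -7.2, 0, 28, 0, 0, 0.06, 0.2, -7.2, 0, 28, 0, 0, 0.06, 0.2, -7.2, 0, 28, 0, 0, 0, 0, 0, 0, 28, 0, 0, 0, 0, 0, 0, 28]
}}

```text
time: 12.15
tool_pos: [0.5424, -0.1687, 0.0932]
tool_rot: [0.0, 0.82, 0.573, 0.0]
ft_force: [0.8, 1.2, -0.4]
gripper_width: 0.0283
```

```bash
cat >> h.py <<'E'
def lev():
    P,R,s=pose(); d=np.array([[np.cos(TH),np.sin(TH)],[-np.sin(TH),np.cos(TH)]])@(P[:2]-CL)
    q=.425-np.arctan2(-d[0],-d[1]); yaw=np.arctan2(R[1,0],R[0,0]); f=np.array(s["ft_force"])
    print("q",q.round(3),"r",np.hypot(*d).round(4),"yaw err",(yaw-(TH+np.pi/2-.425+q)).round(3),"f along tool x,y",(R.T@f).round(1),"t",s["time"])
E
python3 -c "from h import *; lev()"
```

```text
q 0.012 r 0.1201 yaw err -0.005 f along tool x,y [1.4 0.4 0.4] t 12.15
```

Emit:
{"method": "send_rows", "body": {
  "series": [0, 0, -0.116, 0.8, 13.9, 0, 28, 0, 0, -0.116, 0.8, 13.9, 0, 28, 0, 0, -0.116, 0.8, 13.9, 0, 28, 0, 0, -0.116, 0.8, 13.9, 0, 28, 0, 0, -0.116, 0.8, 13.9, 0, 28, 0, 0, -0.116, 0.8, 13.9, 0, 28, 0, 0, -0.116, 0.8, 13.9, 0, 28, 0, 0, 0, 0, 0, 0, 28]
}}

```text
time: 13.15
tool_pos: [0.6374, -0.1633, 0.0928]
tool_rot: [0.0, 0.527, 0.85, 0.0]
ft_force: [-0.8, 0.1, -0.6]
gripper_width: 0.028
```

```bash
python3 -c "from h import *; lev()"
```

```text
q 0.825 r 0.1205 yaw err -0.007 f along tool x,y [ 0.4 -0.7  0.6] t 13.15
```

Emit:
{"method": "send_rows", "body": {
  "series": [0, 0, 0.116, 0.8, -13.9, 0, 28, 0, 0, 0.116, 0.8, -13.9, 0, 28, 0, 0, 0.116, 0.8, -13.9, 0, 28, 0, 0, 0.116, 0.8, -13.9, 0, 28, 0, 0, 0.116, 0.8, -13.9, 0, 28, 0, 0, 0.116, 0.8, -13.9, 0, 28, 0, 0, 0.116, 0.8, -13.9, 0, 28, 0, 0, 0, 0, 0, 0, 28]
}}

```text
time: 14.15
tool_pos: [0.5416, -0.1688, 0.0933]
tool_rot: [0.0, 0.82, 0.572, 0.0]
ft_force: [1.0, 0.0, 0.6]
gripper_width: 0.0278
```

```bash
python3 - <<'E'
from h import *
lev()
p=arm.capture("scene"); save(p,"s4.png",(170,150,310,255),5)
E
```

```text
q 0.006 r 0.1205 yaw err -0.002 f along tool x,y [ 0.4  0.9 -0.6] t 14.15
```

View pics/s4.png

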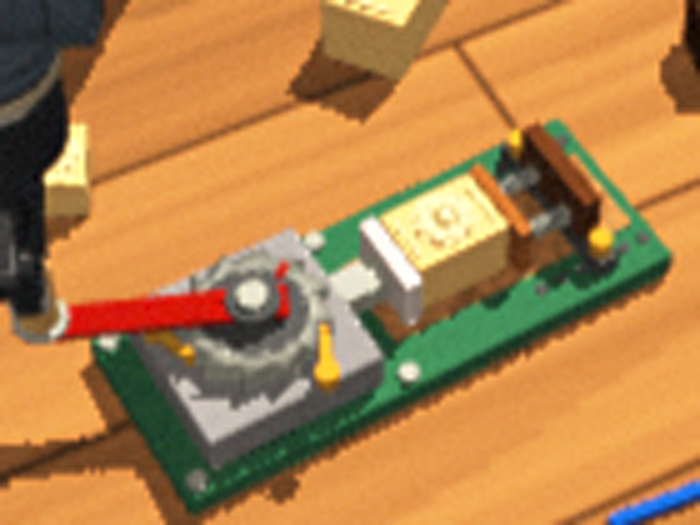

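One notch has been gained. The shoe moved from about (351,225) to (361,222) and now touches the block, which stands close to the plate at (505,215).

Emit:
{"method": "send_rows", "body": {
  "series": [0, 0, -0.117, 0.8, 14, 0, 28, 0, 0, -0.117, 0.8, 14, 0, 28, 0, 0, -0.117, 0.8, 14, 0, 28, 0, 0, -0.117, 0.8, 14, 0, 28, 0, 0, -0.117, 0.8, 14, 0, 28, 0, 0, -0.117, 0.8, 14, 0, 28, 0, 0, -0.117, 0.8, 14, 0, 28, 0, 0, 0, 0, 0, 0, 28]
}}

```text
time: 15.2
tool_pos: [0.638, -0.1633, 0.0926]
tool_rot: [-0.0, 0.524, 0.852, -0.0]
ft_force: [-0.2, 0.1, 0.7]
gripper_width: 0.0279
```

```bash
python3 -c "from h import *; lev()"
```

```text
q 0.829 r 0.1208 yaw err -0.004 f along tool x,y [ 0.1 -0.1 -0.7] t 15.2
```

Emit:
{"method": "send_rows", "body": {
  "series": [0, 0, 0.117, 0.8, -14, 0, 28, 0, 0, 0.117, 0.8, -14, 0, 28, 0, 0, 0.117, 0.8, -14, 0, 28, 0, 0, 0.117, 0.8, -14, 0, 28, 0, 0, 0.117, 0.8, -14, 0, 28, 0, 0, 0.117, 0.8, -14, 0, 28, 0, 0, 0.117, 0.8, -14, 0, 28, 0, 0, 0, 0, 0, 0, 28]
}}

```text
time: 16.2
tool_pos: [0.5416, -0.169, 0.0932]
tool_rot: [-0.0, 0.82, 0.572, 0.0]
ft_force: [0.3, 0.1, 0.7]
gripper_width: 0.0283
```

```bash
python3 -c "from h import *; lev()"
```

```text
q 0.007 r 0.1207 yaw err -0.002 f along tool x,y [ 0.1  0.2 -0.7] t 16.2
```

Emit:
{"method": "send_rows", "body": {
  "series": [0, 0, -0.117, 0.8, 14, 0, 28, 0, 0, -0.117, 0.8, 14, 0, 28, 0, 0, -0.117, 0.8, 14, 0, 28, 0, 0, -0.117, 0.8, 14, 0, 28, 0, 0, -0.117, 0.8, 14, 0, 28, 0, 0, -0.117, 0.8, 14, 0, 28, 0, 0, -0.117, 0.8, 14, 0, 28, 0, 0, 0, 0, 0, 0, 28]
}}

```text
time: 17.2
tool_pos: [0.6379, -0.164, 0.0928]
tool_rot: [0.0, 0.524, 0.852, -0.0]
ft_force: [-1.9, -2.8, 1.5]
gripper_width: 0.0281
```

```bash
python3 - <<'E'
from h import *
for i in range(4):
    p=arm.capture("scene"); lev()
save(p,"s5.png",(170,150,310,255),5)
E
```

```text
q 0.823 r 0.1212 yaw err 0.001 f along tool x,y [-2.2 -3.9 -1.6] t 17.25
q 0.821 r 0.1212 yaw err 0.002 f along tool x,y [-3.3 -2.9  0.2] t 17.3
q 0.82 r 0.1212 yaw err 0.003 f along tool x,y [-2.6 -3.3 -0.9] t 17.35
q 0.82 r 0.1211 yaw err 0.004 f along tool x,y [-2.3 -4.   0.1] t 17.4
```

View pics/s5.png

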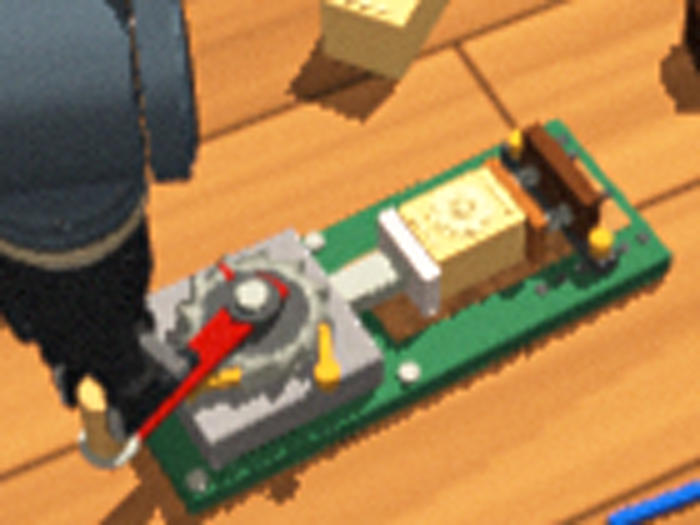

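The plate has been pushed back: its top corner moved from about (473,170) to (491,165), roughly 10 mm. The static push is about 3 N above unloaded, so it is about 1.5 notches past the touch. One more swing should land inside the window.

Emit:
{"method": "send_rows", "body": {
  "series": [0, 0, 0.117, 0.8, -14, 0, 28, 0, 0, 0.117, 0.8, -14, 0, 28, 0, 0, 0.117, 0.8, -14, 0, 28, 0, 0, 0.117, 0.8, -14, 0, 28, 0, 0, 0.117, 0.8, -14, 0, 28, 0, 0, 0.117, 0.8, -14, 0, 28, 0, 0, 0.117, 0.8, -14, 0, 28, 0, 0, 0, 0, 0, 0, 28]
}}

```text
time: 18.4
tool_pos: [0.5418, -0.1689, 0.0932]
tool_rot: [-0.0, 0.82, 0.572, 0.0]
ft_force: [-0.3, 0.3, 0.0]
gripper_width: 0.0282
```

```bash
python3 -c "from h import *; lev()"
```

```text
q 0.008 r 0.1205 yaw err -0.002 f along tool x,y [ 0.2 -0.4 -0. ] t 18.4
```

Emit:
{"method": "send_rows", "body": {
  "series": [0, 0, -0.117, 0.8, 14, 0, 28, 0, 0, -0.117, 0.8, 14, 0, 28, 0, 0, -0.117, 0.8, 14, 0, 28, 0, 0, -0.117, 0.8, 14, 0, 28, 0, 0, -0.117, 0.8, 14, 0, 28, 0, 0, -0.117, 0.8, 14, 0, 28, 0, 0, -0.117, 0.8, 14, 0, 28, 0, 0, 0, 0, 0, 0, 28]
}}

```text
time: 19.4
tool_pos: [0.638, -0.1643, 0.093]
tool_rot: [0.0, 0.523, 0.852, -0.0]
ft_force: [-4.3, -4.6, 4.2]
gripper_width: 0.028
```

```bash
python3 - <<'E'
from h import *
for i in range(4):
    p=arm.capture("scene"); lev()
E
```

```text
q 0.823 r 0.1216 yaw err 0.003 f along tool x,y [-0.9 -5.6 -3.6] t 19.45
q 0.821 r 0.1216 yaw err 0.005 f along tool x,y [-2.5 -5.8 -2.9] t 19.5
q 0.82 r 0.1216 yaw err 0.005 f along tool x,y [-1.8 -6.7 -3.3] t 19.55
q 0.82 r 0.1216 yaw err 0.006 f along tool x,y [-1.  -5.4 -2.3] t 19.6
```

The static push is now about 5.5 N above unloaded, which means 2 to 3 notches past the touch. Swinging the lever back and nudging it against the rest stop.

Emit:
{"method": "send_rows", "body": {
  "series": [0, 0, 0.117, 0.8, -14, 0, 28, 0, 0, 0.117, 0.8, -14, 0, 28, 0, 0, 0.117, 0.8, -14, 0, 28, 0, 0, 0.117, 0.8, -14, 0, 28, 0, 0, 0.117, 0.8, -14, 0, 28, 0, 0, 0.117, 0.8, -14, 0, 28, 0, 0, 0.117, 0.8, -14, 0, 28, 0, 0, 0, 0, -2, 0, 28]
}}

```text
time: 20.6
tool_pos: [0.5403, -0.1687, 0.0931]
tool_rot: [0.0, 0.82, 0.573, 0.0]
ft_force: [0.4, 0.9, -0.3]
gripper_width: 0.0279
```

Emit:
{"method": "send_rows", "body": {
  "series": [0, 0, 0, 0, -1, 0, 28, 0, 0, 0, 0, -1, 0, 28, 0, 0, 0, 0, 0, 0, 28, 0, 0, 0, 0, 0, 0, 28, 0, 0, 0, 0, 0, 0, 28, 0, 0, 0, 0, 0, 0, 28, 0, 0, 0, 0, 0, 0, 28, 0, 0, 0, 0, 0, 0, 28]
}}

```text
time: 21.6
tool_pos: [0.5401, -0.1686, 0.0932]
tool_rot: [0.001, 0.82, 0.573, 0.001]
ft_force: [7.0, -1.6, -4.1]
gripper_width: 0.0282
```

```bash
python3 -c "from h import *; lev()"
```

```text
q -0.006 r 0.1209 yaw err 0.013 f along tool x,y [0.9 7.1 4.1] t 21.6
```

Emit:
{"method": "send_rows", "body": {
  "series": [0, 0, 0, 0, 2, 0, 28, 0, 0, 0, 0, 1, 0, 28, 0, 0, 0, 0, 0, 0, 50, 0, 0, 0, 0, 0, 0, 50, 0, 0, 0, 0, 0, -20, 50, 0, 0, 0, 0, 0, -50, 50, 0, 0, 0, 0, 0, -50, 50, 0, 0, 0, 0, 0, 0, 50]
}}

```text
time: 22.6
tool_pos: [0.5428, -0.1698, 0.2168]
tool_rot: [0.003, 0.82, 0.572, 0.002]
ft_force: [-0.3, -0.2, 0.0]
gripper_width: 0.0499
```

Emit:
{"method": "send_rows", "body": {
  "series": [0, 0, 0, -50, 0, 0, 50, 0, 0, 0, -50, 0, 0, 50, 0, 0, 0, -50, 0, 0, 50, 0, 0, 0, -50, 0, 0, 50, 0, 0, 0, 0, 0, 0, 50, 0, 0, 0, 0, 0, 0, 50, 0, 0, 0, 0, 0, 0, 50, 0, 0, 0, 0, 0, 0, 50]
}}

```text
time: 23.6
tool_pos: [0.4727, -0.3561, 0.213]
tool_rot: [-0.0, 0.82, 0.573, 0.0]
ft_force: [0.7, -0.4, -0.5]
gripper_width: 0.0499
```

```bash
python3 - <<'E'
from h import *
p=arm.capture("top"); save(p,"t2.png",(200,160,360,280),5)
P,R,s=pose(); print(P,s["ft_force"],s["time"])
E
```

```text
[ 0.47263379 -0.35621998  0.21299333] [0.34492022 0.23126381 0.04373924] 23.65
```

View pics/t2.png

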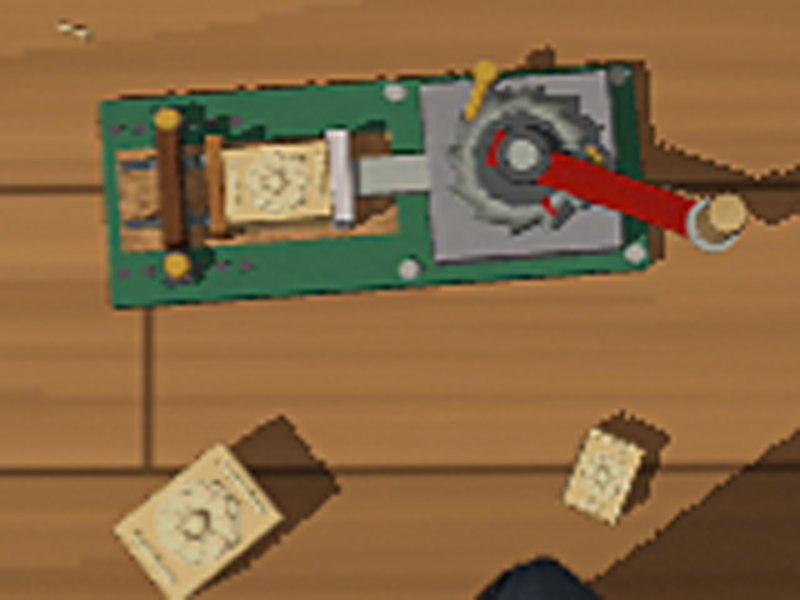

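The block is clamped square between the shoe (left edge at 327) and the plate (222). The shoe has moved about 25 mm, which is 4 notches. The plate has been pushed back about 16 mm, roughly 65 N. The lever is at its rest stop with the handle at (725,212).

```bash
python3 -c "
from bench import arm
print(arm.hand_in())"
```

```text
the job is handed in; nothing more can be done
None
```

The middle-sized pine block is clamped square between the shoe and the fence plate, and the job was handed in at about 24 s of the 72 s allowed. I took the block by its 46 mm width, laid it on the bed and let go. I then worked the lever four full swings and left it against its rest stop.

**Squeeze:** On the fourth swing the lever, held still, pushed back about 5.5 N above unloaded, which means 2 to 3 notches past the touch. In the last top picture the shoe had moved about 25 mm (four notches) and the plate about 16 mm, so roughly 65 N. Force and picture agree, and both fall inside the 48 to 75 N window.

**Lever:** I nudged it onto the stop until it resisted with 7 N, then backed off. The gripper is clear of everything.

**Other things:** The two spare pine blocks are unmoved in that close-up. It does not cover the walnut block, the tools or the glass, so I did not check those at the end; the arm did not work near them.

**Disagreements:** None of the checks failed. After the second swing the lever force still read about zero where I had expected around 1 N, within the sensor noise, so I went by the third and fourth swings.

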